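# Lay out one phone-grip kit on the packing board

### The job

Lay out one phone-grip kit on the plywood packing board: set the foot hub-up in the middle of the round dish with the collar over its hub, resting flat on the foot, and the knob upright in the middle of the square tray. Lay the handle on the board midway between dish and tray, pointing straight at the rail, and stand the clamp, jaws up, behind it, halfway between the handle's end and the rail, in line with the handle and parallel to the rail. Leave the tape roll where it is.

Things in the scene. Friction and masses are not known exactly. Their poses are not given: they have to be found in the camera images.
- board: Fixed plywood board, 210 (x) x 350 (y) x 6 mm, origin at the centre of its underside. Its x points away from the robot (yaw within 0.2) to a wooden rail on the far edge, 16 mm above the board, near face at x = +92 mm. Dish and tray stand at (-30, +110) and (-30, -110) mm, either way round. Handle centre belongs at (-30, 0), clamp centre at (+56, 0) mm.
- dish: Fixed low round white plastic dish on the board: outer diameter 100 at the rim, inside about 90, rim 10 mm high, floor 4 mm thick. Origin at the centre of its underside (on the board's top), z up.
- tray: Fixed low square white plastic tray on the board, outside 108 x 108 x 14 mm high, walls 4 mm, floor 4 mm thick, sides parallel to the board's. Origin at the centre of its underside, z up.
- foot: Loose dark steel foot, about 0.12 kg: round disc 60 mm in diameter and 10 mm thick with an upright central hub 20 mm in diameter reaching 34 mm above the underside. It starts hub up on the table. Origin at the centre of its underside, z up along the hub. The hub can be gripped from above.
- collar: Loose aluminium ring lying flat, outer diameter 50, bore 32, 12 mm high, about 40 g. Origin at the centre of its underside, z along its axis. It goes around the foot's hub, 6 mm clearance all round, and rests on the disc.
- knob: Loose grey plastic thumb knob, an upright round piece 36 mm in diameter, 24 mm high, with a small brass dot on top; about 30 g. Origin at the centre of its underside, z up.
- handle: Loose black ribbed rubber handle bar lying flat, 100 mm long (its x) with a grey cap at each end, 30 wide (its y; 31 over the ribs), 28 high, about 90 g. Origin at the centre of its underside, z up. Either end may point to the rail.
- clamp: Loose black plastic phone clamp, base down, jaws up, about 60 g: base 22 (x) x 70 (y) x 12 mm, middle block 22 x 30 reaching 28 mm up, and at y = +-31.5 mm a jaw 7 mm thick reaching 42 mm up. Origin at the centre of its underside, z up. Grip the middle block across its 22 mm (closing along its x). Either way round will do.
- tape: Loose cardboard-brown tape roll lying flat among the parts, outer diameter 76, bore 52, 24 mm high: a bystander, larger than the collar. Origin at the centre of its underside.
Not all that is in view belongs to the job. Leave any orange or purple look-alike of the clamp alone.

How it is judged:
At the end, for the whole second after the job is handed in: Each upright/flat, released, at rest: foot within 13 mm of dish centre; collar on its disc within 10 mm; knob within 15 mm of tray centre; handle on board within 15 mm of midway, 0.2 rad of square to rail; clamp within 12 mm of halfway to rail, 15 mm of mid-line, 0.2 rad of parallel to rail (horizontal distance between foot and dish below 0.013 m and z of foot in the frame of dish between 0.001 and 0.008 m and angle between foot's own z axis and vertical below 0.08 rad and horizontal distance between collar and foot below 0.01 m and z of collar in the frame of foot between 0.007 and 0.014 m and angle between each of collar, knob, handle, clamp's own z axis and vertical below 0.1 rad and horizontal distance between knob and tray below 0.015 m and z of knob in the frame of tray between 0.001 and 0.008 m and x of handle in the frame of board between -0.045 and -0.015 m and y of handle in the frame of board between -0.015 and 0.015 m and z of handle in the frame of board between 0.003 and 0.01 m and angle between the x axis of handle and the x axis of board, either way round below 0.2 rad and x of clamp in the frame of board between 0.044 and 0.068 m and y of clamp in the frame of board between -0.015 and 0.015 m and z of clamp in the frame of board between 0.003 and 0.01 m and angle between the y axis of clamp and the y axis of board, either way round below 0.2 rad and linear speed of each of foot, collar, knob, handle, clamp below 0.02 m/s and angular speed of each of foot, collar, knob, handle, clamp below 0.2 rad/s); the robot touches nothing.
It fails at once if the tape roll is pushed more than 25 mm from where it lay or tipped (distance of tape from where it was at the start of the episode above 0.025 m or angle between tape's own z axis and vertical above 0.3 rad).
It also fails if it takes over 125 s, if anything falls off the work surface, if the arm or the gripper's body presses on something with over 40 N, if the wrist force passes 120 N, or if a joint passes its speed limit or range.

### The arm

A 6-joint arm with a two-finger parallel gripper is mounted at the origin on the work surface. World frame = base frame: x ahead of the robot, y to its left, z up, the work surface at z = 0. Lengths are in m, angles in rad, forces in N, time in s.
With the tool pointing down it reaches from about 0.35 to 0.775 m from the base axis. Payload 5.5 kg.
Tool frame: the origin (TCP) lies midway between the tips of the shut fingers; the grasp point (between the pads) lies 19 mm behind it; z points along the fingers, y is the line along which they close (so a half turn about z gives the same grasp; the last joint's range is limited). The gripper opens to 85 mm and grips with 20 to 120 N. Pads are 22 mm wide; open, the fingers measure 114 mm over their backs; the gripper's body (76 mm by 85 mm) begins 54 mm behind the grasp point. The pads swing forward as they close: fully open they stand 13 mm farther back than shut.
Start: joints at [-1.255, 0.313, 0.046, 1.304, 0, 1.431], TCP at [0.253, -0.516, 0.231] pointing down, gripper open.
Joint ranges: [-2.76, 2.76], [-0.86, 1.69], [-1.03, 1.26], [-2.2, 2.34], [-1.47, 1.5], [-3.14, 3.14]. Speed limits (rad/s): [2.57, 2.57, 3.14, 3.14, 3.14, 3.14].

### API

Orientations are given as a 3x3 rotation matrix whose columns are the frame's x, y, z axes.
In Python, from workcell import state, capture, bot gives the robot as it stands.
- The arm moves only by the tool send_rows, never from a script. Its argument "commands" is a list of rows, each a list of 7 numbers: the turn, a rotation vector about the tool's x, y, z in degrees, then the shift along the tool's x, y, z in mm, then the opening, from -1 (shut) to 1 (fully open). In form: [[rx, ry, rz, x, y, z, jaw], ...]. A call has 1 to 12 rows; each row shifts and turns the commanded pose from where the row before left it, along the tool's axes as they then stand; what a row does not reach is not made up. A row lasts 1/8 s, in which the tool goes at most 62.5 mm and 10.7 degrees, less where a joint would pass 70% of its speed; a pose out of reach is approached as far as the arm can. A call is refused whole if a number of a shift passes 62.5 or a number of a turn 10.7, either way. A call with a gripper value outside its range is refused whole. The fingers move at their own pace and stop on an object; the grip force is fixed at half the most. Time passes only in rows, so rows that do not move let the fingers close. It gives the time, the measured TCP pose, the force, the opening and the grip force at its end, in the units of the state.
- state(): the state, without advancing time (a new reading comes with each control period).
- capture(name): name is "side" or "top"; returns a dict with "image" (420x560x3 uint8, blue, green, red), "depth" (420x560 float32, m along the optical axis (not along the pixel's ray), 0 where there is no reading), "mtx" (3x3 intrinsics, pixels), "k1" (the pictures are not rectified: a ray, as slopes to the right and down, at radius r is drawn at 1 + k1 r^2 times it, then the intrinsics apply), "view" (4x4, takes a point from world to camera coordinates). Camera axes: x right, y up, looking along -z (the intrinsics and any distortion apply to the point x, -y, -z); pixel columns grow to the right and rows downward; lengths in m; the calibration is good to about 2 mm. A picture is of the moment at which its call begins.
- bot.finish_job(): hands the job in; it is judged then, once.
The state is a dict: "t": time; "joints": joint angles; "qvel": joint speeds; "tau": joint torques, N m; "tool_pos": TCP position; "ee_rot": TCP orientation; "ft_force": force on the tool from outside, world axes, zero at the start; "ft_torque": the same for the moment, N m; "opening": opening from 0.0 (shut) to 1.0 (fully open); "grip_force": force on a finger pad.
Only numpy, scipy, OpenCV 4.12 (cv2) and the standard library are available. Lean on these libraries where they do the work, as an engineer would, in place of code of your own. Each camera call takes 0.05 s, during which the arm holds its last target. There are 200 camera calls.

## Working session

There is one attempt and no reset: what is moved stays moved. The work goes in short steps, Python scripts to look and compute and a tool call to move; the robot and the scene stay as the last step left them, time stands still between calls to the robot, and variables do not carry over. Pictures are saved under pics/ and viewed, at most 14 in all, crops included, and the job is handed in when it is done.

Besides the shell and the picture viewer there is one more tool, called after "Request:" as name([rows], argument=value, ...), one row to a line, values as JSON. send_rows: Moves the arm, as the interface text tells. Its arguments: {"type":"object","properties":{"commands":{"type":"array","items":{"type":"array","items":{"type":"number"}}}},"required":["commands"]}

```bash
mkdir -p pics; cat > h.py <<'E'
import numpy as np, cv2
from workcell import state, capture, bot
def world(c):
    d=c["depth"]; h,w=d.shape
    u,v=np.meshgrid(np.arange(w,dtype=np.float64),np.arange(h,dtype=np.float64))
    K=np.array(c["mtx"]); a=(u-K[0,2])/K[0,0]; b=(v-K[1,2])/K[1,1]
    x,y=a.copy(),b.copy()
    for _ in range(10):
        s=1+c["k1"]*(x*x+y*y); x,y=a/s,b/s
    P=np.stack([x*d,-y*d,-d,np.ones_like(d)],-1)
    W=P@np.linalg.inv(np.array(c["view"])).T
    W=W[...,:3]; W[d==0]=np.nan
    return W
E
python3 - <<'E'
from h import *
for n in("top","side"):
    c=capture(n); cv2.imwrite(f"pics/{n}0.png",c["image"]); np.savez(f"{n}0.npz",W=world(c),im=c["image"])
    print(n,np.linalg.inv(c["view"])[:3].round(3).tolist(),c["k1"])
print(state())
E
```

```text
top [[0.009, 0.993, -0.12, 0.385], [-1.0, 0.009, 0.003, -0.002], [0.004, 0.12, 0.993, 0.921]] -0.12809435388296728
side [[-0.998, 0.051, -0.047, 0.431], [-0.069, -0.621, 0.781, 0.832], [0.011, 0.782, 0.623, 0.693]] -0.027279321196981544
{'t': 0.1, 'joints': array([-1.25464453e+00,  3.13919199e-01,  4.50788186e-02,  1.30361619e+00,
       -1.02229859e-05,  1.43127336e+00]), 'qvel': array([ 0.00061856, -0.00154771,  0.00381269, -0.0007709 ,  0.00022372,
        0.00061261]), 'tau': array([ 1.42005865e-03, -4.81722057e+01,  2.99245906e+01,  1.25856537e-02,
       -2.00529271e-04, -7.09913408e-06]), 'tool_pos': array([ 0.25292029, -0.51586516,  0.2304959 ]), 'ee_rot': array([[ 8.97964346e-01,  4.40067899e-01, -5.25905189e-04],
       [ 4.40068158e-01, -8.97962993e-01,  1.57478236e-03],
       [ 2.20767768e-04, -1.64553254e-03, -9.99998622e-01]]), 'ft_force': array([-0.38978094,  0.57874323, -0.01551847]), 'ft_torque': array([ 0.0441859 , -0.07826706, -0.00341355]), 'grip_force': 0.0, 'opening': 1.001327341726171}
```

View pics/top0.png

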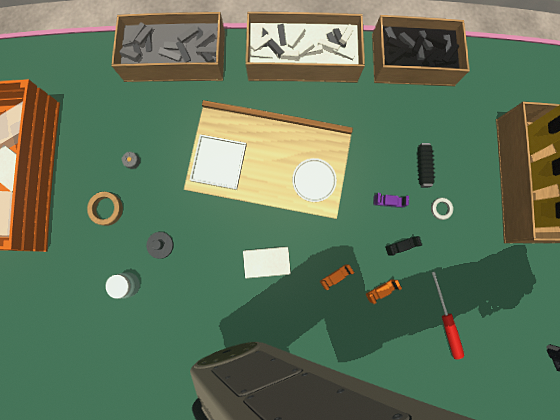

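View pics/side0.png

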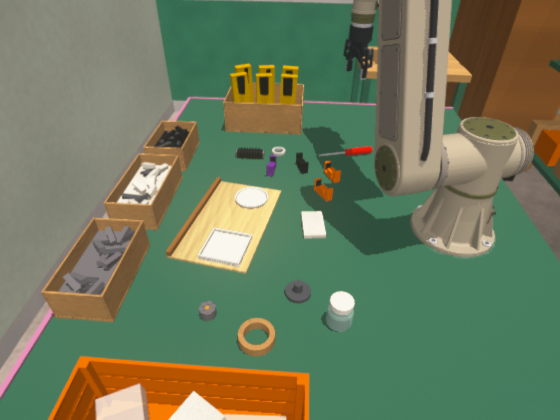

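The top view shows the knob at (130,159), tape (103,208), foot (160,244), tray (218,162), dish (315,180), handle (426,165), collar (443,208) and black clamp (404,245). The purple piece at (391,200) and the orange ones are decoys. In the side view all of these are standing free.

```bash
cat > m.py <<'E'
from h import *
def pts(W,u,v,r,z0,z1,im=None,f=None):
    S=W[v-r:v+r+1,u-r:u+r+1].reshape(-1,3); I=im[v-r:v+r+1,u-r:u+r+1].reshape(-1,3).astype(int)
    k=(S[:,2]>z0)&(S[:,2]<z1)
    if f is not None: k&=f(I)
    return S[k]
def rect(P):
    (c,s,a)=cv2.minAreaRect((P[:,:2]*1000).astype(np.float32)); return np.round(c,1),np.round(s,1),round(a,1)
def circ(P):
    c,r=cv2.minEnclosingCircle((P[:,:2]*1000).astype(np.float32)); return np.round(c,1),round(r,1)
E
python3 - <<'E'
from m import *
D=np.load("top0.npz");W,im=D["W"],D["im"]
print("table z",np.nanmedian(W[300:320,60:90,2]),W[232,270],W[115,260])
for n,u,v,r,z0,z1 in [("knob",130,159,14,.017,.04),("tape",103,208,24,.017,.04),("foot",160,244,20,.005,.016),("hub",160,244,20,.027,.05),("collar",443,208,15,.006,.03),("handle",426,165,26,.018,.05),("clampall",404,245,22,.006,.06),("clampmid",404,245,22,.02,.06),("clampjaw",404,245,22,.035,.06),("purple",391,200,20,.006,.06),("or1",338,276,22,.006,.06),("or2",384,290,20,.006,.06)]:
    P=pts(W,u,v,r,z0,z1,im); print(n,len(P),circ(P),rect(P),np.median(P[:,2]).round(4), P[:,:2].mean(0).round(4))
# board
B=im.astype(int); k=(B[...,2]-B[...,0]>40)&(W[...,2]>.002)&(W[...,2]<.03)
m=np.zeros(k.shape,bool); m[95:222,180:356]=1; k&=m
print("board",rect(W[k]))
white=(B.min(-1)>195)&m
for n,a,b in(("tray",150,250),("dish",285,350)):
    q=white.copy(); q[:,:a]=0; q[:,b:]=0; P=W[q]; P=P[~np.isnan(P[:,0])]; print(n,circ(P),rect(P),np.percentile(P[:,2],[5,50,95]))
rail=m&(W[...,2]>.016)&(W[...,2]<.03)&(B[...,0]<140); print("rail",rect(W[rail]),rail.sum())
print(np.percentile(W[k][:,2],[5,50,95]))
v=cv2.resize(im[90:270,360:500],None,fx=4,fy=4); cv2.imwrite("pics/crop1.png",v[:600,:560])
E
```

```text
table z 0.0005808072067113867 [ 0.45103866  0.01320085 -0.00132208] [0.71578433 0.03880669 0.02017483]
knob 196 (array([611. , 334.4]), 18.6) (array([611.1, 334.9]), array([36.1, 33. ]), 90.0) 0.0245 [0.6104 0.3335]
tape 499 (array([500.1, 388. ]), 38.4) (array([498.6, 386.6]), array([72.8, 74.1]), 2.3) 0.0241 [0.4988 0.3872]
foot 486 (array([421.3, 247.6]), 51.6) (array([418.4, 251.3]), array([85.7, 72.3]), 4.9) 0.0106 [0.4188 0.2575]
hub 70 (array([419.6, 259.2]), 9.9) (array([419.7, 259.1]), array([17.5, 18.3]), 2.2) 0.034 [0.4195 0.2588]
collar 231 (array([ 506.5, -377.9]), 26.1) (array([ 507.5, -377.1]), array([47.8, 48.1]), 39.4) 0.0118 [ 0.5073 -0.3766]
handle 595 (array([ 605.8, -338.8]), 50.0) (array([ 605.7, -339.8]), array([34.3, 99.4]), 89.1) 0.0278 [ 0.6043 -0.3377]
clampall 371 (array([ 421.6, -280.4]), 36.2) (array([ 420.2, -281.2]), array([27. , 71.4]), 18.2) 0.028 [ 0.4225 -0.2797]
clampmid 274 (array([ 424.1, -279.8]), 35.9) (array([ 422.6, -280.5]), array([22. , 71.3]), 18.3) 0.0293 [ 0.4222 -0.2791]
clampjaw 88 (array([ 422.8, -280.4]), 35.7) (array([ 422.4, -280.7]), array([21.1, 71. ]), 18.1) 0.0412 [ 0.4225 -0.2795]
purple 384 (array([ 522. , -253.2]), 35.7) (array([ 522.1, -253.2]), array([69.9, 22.8]), 85.4) 0.0279 [ 0.5206 -0.2529]
or1 357 (array([ 366.7, -137.3]), 48.9) (array([ 359.8, -141.1]), array([28.3, 97.3]), 27.3) 0.0278 [ 0.3548 -0.1307]
or2 370 (array([ 323.8, -233.5]), 35.8) (array([ 323.3, -233.8]), array([21. , 70.8]), 28.2) 0.0277 [ 0.3241 -0.2328]
board (array([617.4,  19.1]), array([352.5, 211.6]), 79.7)
tray (array([608. , 135.3]), 76.1) (array([608.1, 134.7]), array([111.4, 108.2]), 79.9) [0.00781734 0.01074518 0.02051969]
dish (array([569.4, -84.7]), 51.3) (array([569.7, -85.1]), array([101.4,  96.4]), 0.1) [0.00773014 0.01080658 0.01669096]
rail (array([628.1,  16.6]), array([349. , 190.7]), 80.0) 993
[0.0039064  0.0067012  0.02200992]
```

```bash
cat > p.py <<'E'
import sys
from h import *
# usage: p.py x y z(mm) psi(deg): turn first, then shifts along tool axes
x,y,z,psi=map(float,sys.argv[1:5]); s=state(); R=np.array(s["ee_rot"]); p=np.array(s["tool_pos"])*1000
cur=np.degrees(np.arctan2(R[1,0],R[0,0])); d=(psi-cur+180)%360-180
from scipy.spatial.transform import Rotation as Ro
a=np.radians(psi); T=np.array([[np.cos(a),np.sin(a),0],[np.sin(a),-np.cos(a),0],[0,0,-1]])
rv=Ro.from_matrix(R.T@T).as_rotvec(degrees=True); sh=T.T@(np.array([x,y,z])-p)
print("t",round(s["t"],2),"turn",rv.round(1),"shift",sh.round(1),"rows",int(np.ceil(abs(rv).max()/10.7)),round(float(abs(sh).max()/62.5),2),"cur",p.round(1),round(cur,1),"open",round(s["opening"],2),"F",np.round(s["ft_force"],1))
E
python3 p.py 422.5 -280.5 120 108.3; python3 - <<'E'
from m import *
D=np.load("top0.npz");W,im=D["W"],D["im"]
P=pts(W,426,165,26,.022,.05,im)[:,:2]; q=P-P.mean(0); e=np.linalg.svd(q,full_matrices=0)[2]; a=q@e.T
print(np.degrees(np.arctan2(e[0,1],e[0,0])), P.mean(0)+((a.max(0)+a.min(0))/2)@e, np.ptp(a,axis=0))
E
```

```text
t 0.1 turn [ -0.1  -0.1 -82.2] shift [170.2 234.9 110.5] rows 8 3.76 cur [ 252.9 -515.9  230.5] 26.1 open 1.0 F [-0.4  0.6 -0. ]
-179.3492434864672 [ 0.60617453 -0.33983125] [0.09874542 0.03470583]
```

View pics/crop1.png

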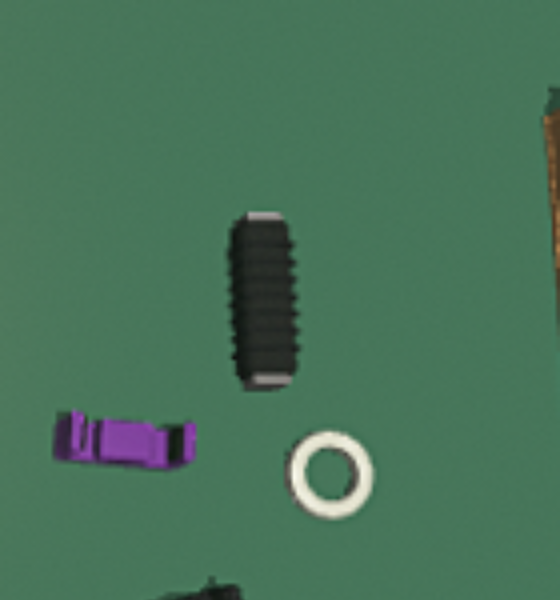

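The crop shows the handle at about (265,300), lying almost along world x, with the collar at (331,475) well clear of it. Clamp first.

Request:
send_rows([
  [0,0,-10.3,0,0,0,1],
  [0,0,-10.3,0,0,0,1],
  [0,0,-10.3,0,0,0,1],
  [0,0,-10.3,0,0,0,1],
  [0,0,-10.3,0,0,0,1],
  [0,0,-10.3,0,0,0,1],
  [0,0,-10.2,0,0,0,1],
  [0,0,-10.2,0,0,0,1],
  [0,0,0,42,59,25,1],
  [0,0,0,43,59,25,1],
  [0,0,0,43,59,30,1],
  [0,0,0,42,58,30,1],
])

```text
t: 1.6
tool_pos: [0.3905, -0.3252, 0.1419]
ee_rot: [[-0.314, 0.95, 0.0], [0.95, 0.314, -0.0], [-0.0, 0.0, -1.0]]
ft_force: [0.7, -0.7, -0.2]
opening: 1.002
grip_force: 0.0
```

```bash
python3 p.py 422.5 -280.5 10 108.3
```

```text
t 1.6 turn [ 0.  0. -0.] shift [ 32.4  44.5 131.9] rows 1 2.11 cur [ 390.5 -325.2  141.9] 108.3 open 1.0 F [ 0.7 -0.7 -0.2]
```

Request:
send_rows([
  [0,0,0,0,0,0,1],
  [0,0,0,0,0,0,1],
])

```text
t: 1.85
tool_pos: [0.3899, -0.327, 0.1428]
ee_rot: [[-0.315, 0.949, -0.0], [0.949, 0.315, -0.0], [-0.0, -0.0, -1.0]]
ft_force: [0.6, -0.7, -0.4]
opening: 0.999
grip_force: 0.0
```

```bash
python3 p.py 422.5 -280.5 10 108.3; python3 - <<'E'
from m import *
c=capture("side"); cv2.imwrite("pics/s1.png",cv2.resize(c["image"][90:240,220:400],None,fx=3,fy=3))
E
```

```text
t 1.85 turn [-0.   0.   0.1] shift [ 33.9  45.5 132.8] rows 1 2.12 cur [ 389.9 -327.   142.8] 108.4 open 1.0 F [ 0.6 -0.7 -0.4]
```

View pics/s1.png

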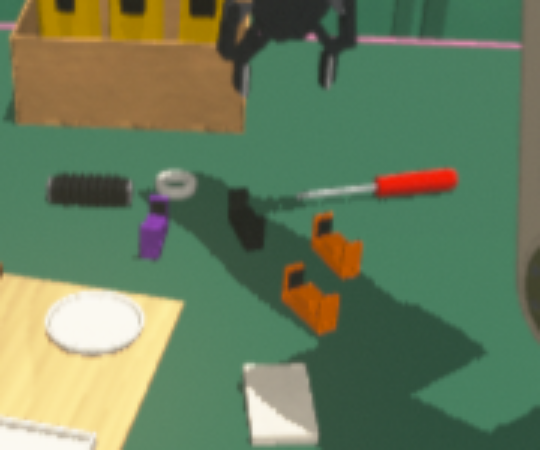

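The gripper hangs open beyond the clamp (crop (245,215)). The last shift fell short because of the per-row limit, so I'll use smaller rows.

Request:
send_rows([
  [0,0,0,17,23,10,1],
  [0,0,0,17,22.5,10,1],
  [0,0,0,0,0,35,1],
  [0,0,0,0,0,35,1],
  [0,0,0,0,0,0,1],
  [0,0,0,0,0,0,1],
])

```text
t: 2.65
tool_pos: [0.4226, -0.282, 0.054]
ee_rot: [[-0.312, 0.95, 0.001], [0.95, 0.312, -0.001], [-0.002, 0.001, -1.0]]
ft_force: [-0.1, 0.6, 0.1]
opening: 1.002
grip_force: 0.0
```

```bash
python3 p.py 422.5 -280.5 10 108.3
```

```text
t 2.65 turn [ 0.   0.1 -0.1] shift [ 1.4  0.4 44. ] rows 1 0.7 cur [ 422.6 -282.    54. ] 108.2 open 1.0 F [-0.1  0.6  0.1]
```

Good. Descend, grip, lift.

Request:
send_rows([
  [0,0,0,1.4,0,22,1],
  [0,0,0,0,0,22,1],
  [0,0,0,0,0,0,1],
  [0,0,0,0,0,0,-1],
  [0,0,0,0,0,0,-1],
  [0,0,0,0,0,0,-1],
  [0,0,0,0,0,0,-1],
  [0,0,0,0,0,0,-1],
  [0,0,0,0,0,0,-1],
  [0,0,0,0,0,0,-1],
])

```text
t: 3.9
tool_pos: [0.4225, -0.2794, 0.0096]
ee_rot: [[-0.314, 0.949, 0.001], [0.949, 0.314, -0.001], [-0.002, 0.001, -1.0]]
ft_force: [-0.2, 0.5, 6.6]
opening: 0.245
grip_force: 59.7
```

```bash
python3 p.py 673.1 9.3 120 79.7
```

```text
t 3.9 turn [ 0.1  0.1 28.6] shift [ 328.9  194.9 -110.4] rows 3 5.26 cur [ 422.5 -279.4    9.6] 108.3 open 0.24 F [-0.2  0.5  6.6]
```

Request:
send_rows([
  [0,0,0,0,0,-40,-1],
  [0,0,10,0,0,-40,-1],
  [0,0,10,0,0,-30,-1],
  [0,0,8.6,0,0,0,-1],
  [0,0,0,41,24.5,0,-1],
  [0,0,0,41,24.5,0,-1],
  [0,0,0,41,24.5,0,-1],
  [0,0,0,41,24.5,0,-1],
  [0,0,0,41,24.5,0,-1],
  [0,0,0,41,24.5,0,-1],
  [0,0,0,41,24.5,0,-1],
  [0,0,0,41,24.5,0,-1],
])

```text
t: 5.4
tool_pos: [0.6738, 0.0102, 0.1182]
ee_rot: [[0.178, 0.984, -0.001], [0.984, -0.178, -0.0], [-0.0, -0.001, -1.0]]
ft_force: [0.4, -0.4, -0.1]
opening: 0.24
grip_force: 58.9
```

Request:
send_rows([
  [0,0,0,0,0,25,-1],
  [0,0,0,0,0,0,-1],
  [0,0,0,0,0,0,-1],
])

```text
t: 5.78
tool_pos: [0.6728, 0.0084, 0.0938]
ee_rot: [[0.179, 0.984, -0.001], [0.984, -0.179, -0.0], [-0.0, -0.001, -1.0]]
ft_force: [-0.6, 0.7, -0.5]
opening: 0.24
grip_force: 59.1
```

```bash
python3 p.py 673.1 9.3 17 79.7;  python3 - <<'E'
from m import *
c=capture("top"); cv2.imwrite("pics/t2.png",cv2.resize(c["image"][60:240,170:370],None,fx=3,fy=3))
E
```

```text
t 5.78 turn [-0.1  0.  -0. ] shift [ 0.9  0.1 76.8] rows 1 1.23 cur [672.8   8.4  93.8] 79.7 open 0.24 F [-0.6  0.7 -0.5]
```

View pics/t2.png

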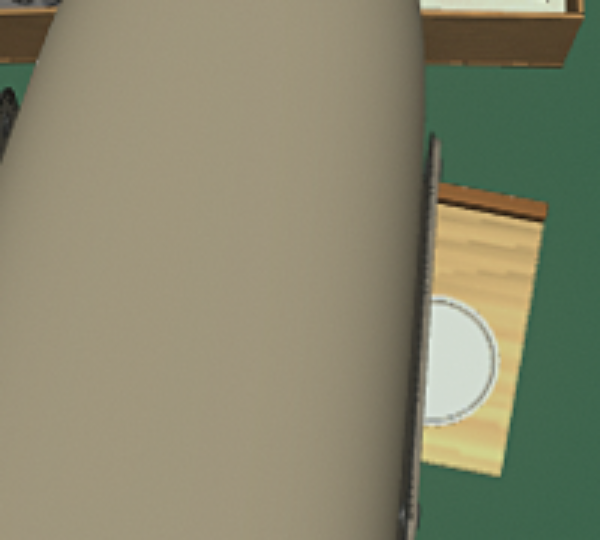

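The arm hides the clamp in the top view, at left of the dish (460,360). The board is clear, so I'll set the clamp down and open only a little because of the rail.

Request:
send_rows([
  [0,0,0,0.9,0,40,-1],
  [0,0,0,0,0,30,-1],
  [0,0,0,0,0,5,-1],
  [0,0,0,0,0,2.5,-1],
  [0,0,0,0,0,0,-1],
  [0,0,0,0,0,0,-1],
])

```text
t: 6.58
tool_pos: [0.6744, 0.0095, 0.0177]
ee_rot: [[0.179, 0.984, 0.002], [0.984, -0.179, -0.0], [0.0, 0.002, -1.0]]
ft_force: [0.2, -0.0, -0.2]
opening: 0.243
grip_force: 59.1
```

Request:
send_rows([
  [0,0,0,0,0,0,-0.25],
  [0,0,0,0,0,0,-0.25],
  [0,0,0,0,0,0,-0.25],
  [0,0,0,0,0,-15,-0.25],
  [0,0,0,0,0,-30,-0.25],
  [0,0,0,0,0,-50,0.5],
  [0,0,0,0,0,-30,1],
  [0,0,0,0,0,0,1],
])

```text
t: 7.58
tool_pos: [0.6758, 0.0095, 0.146]
ee_rot: [[0.178, 0.984, 0.008], [0.984, -0.178, -0.001], [0.0, 0.008, -1.0]]
ft_force: [-0.7, 0.3, -0.3]
opening: 0.983
grip_force: 0.0
```

```bash
python3 p.py 605.5 -338.5 120 180;  python3 - <<'E'
from m import *
c=capture("side"); cv2.imwrite("pics/s2.png",cv2.resize(c["image"][110:290,130:330],None,fx=3,fy=3))
E
```

```text
t 7.58 turn [   0.3    0.4 -100.3] shift [  70.3 -348.    26. ] rows 10 5.57 cur [675.8   9.5 146. ] 79.7 open 0.98 F [-0.7  0.3 -0.3]
```

View pics/s2.png

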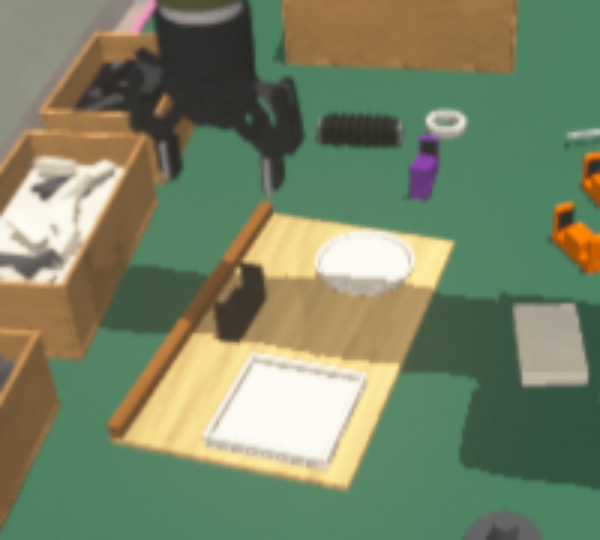

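The clamp stands upright, jaws up, by the rail at crop (240,300). Next the handle.

Request:
send_rows([
  [0,0,-10.5,0,0,0,1],
  [0,0,-10.5,0,0,0,1],
  [0,0,-10.5,0,0,0,1],
  [0,0,-10.5,0,0,0,1],
  [0,0,-10.5,0,0,0,1],
  [0,0,-10.5,0,0,0,1],
  [0,0,-10.5,0,0,0,1],
  [0,0,-10.5,0,0,0,1],
  [0,0,-10.5,0,0,0,1],
  [0,0,-5.8,0,0,0,1],
])

```text
t: 8.88
tool_pos: [0.6724, 0.0098, 0.1394]
ee_rot: [[-1.0, -0.004, -0.003], [-0.004, 1.0, 0.0], [0.003, 0.0, -1.0]]
ft_force: [-0.1, 0.1, -1.0]
opening: 0.999
grip_force: 0.0
```

Request:
send_rows([
  [0,0,0,9,43.5,2,1],
  [0,0,0,9,43.5,3,1],
  [0,0,0,9,43.5,3,1],
  [0,0,0,9,43.5,3,1],
  [0,0,0,9,43.5,3,1],
  [0,0,0,9,43.5,4,1],
  [0,0,0,8,43.5,4,1],
  [0,0,0,8,43.5,4,1],
  [0,0,0,0,0,30,1],
  [0,0,0,0,0,25,1],
  [0,0,0,0,0,0,1],
  [0,0,0,0,0,0,1],
])

```text
t: 10.38
tool_pos: [0.6033, 0.3574, 0.0603]
ee_rot: [[-1.0, 0.0, -0.0], [0.0, 1.0, -0.0], [0.0, -0.0, -1.0]]
ft_force: [-0.7, 0.4, 0.5]
opening: 0.998
grip_force: 0.0
```

```bash
python3 p.py 605.5 -338.5 11 180
```

```text
t 10.38 turn [-0. -0. -0.] shift [  -2.2 -695.9   49.3] rows 1 11.13 cur [603.3 357.4  60.3] 180.0 open 1.0 F [-0.7  0.4  0.5]
```

I copied the sign of that long shift wrongly, so the gripper is now over the knob, clear of everything. I'll do the knob now.

```bash
python3 p.py 611 334.3 9 180; python3 - <<'E'
from m import *
c=capture("side"); cv2.imwrite("pics/s3.png",cv2.resize(c["image"][220:400,130:330],None,fx=3,fy=3))
E
```

```text
t 10.38 turn [-0. -0. -0.] shift [ -7.7 -23.1  51.3] rows 1 0.82 cur [603.3 357.4  60.3] 180.0 open 1.0 F [-0.7  0.4  0.5]
```

View pics/s3.png

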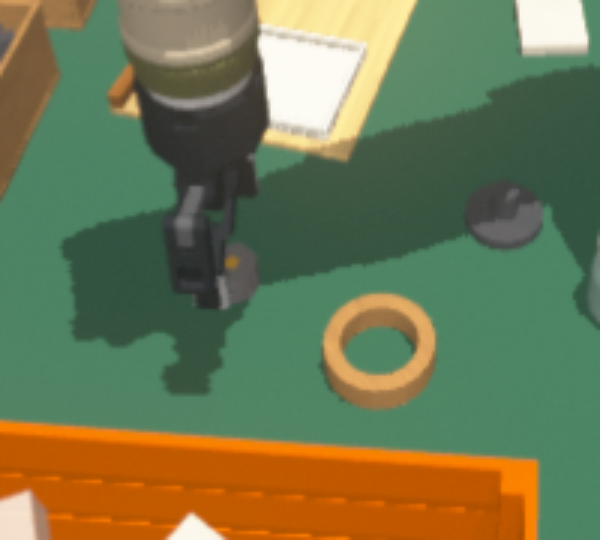

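The knob (crop (237,268)) is untouched just beside the fingers, with the tape clear at (380,350). Centre over it, then descend and grip.

Request:
send_rows([
  [0,0,0,-8,-23,0,1],
  [0,0,0,0,0,0,1],
  [0,0,0,0,0,25,1],
  [0,0,0,0,0,26,1],
  [0,0,0,0,0,0,1],
  [0,0,0,0,0,0,-1],
  [0,0,0,0,0,0,-1],
  [0,0,0,0,0,0,-1],
  [0,0,0,0,0,0,-1],
  [0,0,0,0,0,0,-1],
  [0,0,0,0,0,0,-1],
])

```text
t: 11.8
tool_pos: [0.6125, 0.3352, 0.011]
ee_rot: [[-1.0, -0.0, 0.003], [-0.0, 1.0, 0.001], [-0.003, 0.001, -1.0]]
ft_force: [-0.5, 0.7, 5.3]
opening: 0.394
grip_force: 59.9
```

```bash
python3 p.py 608 134 75 170
```

```text
t 11.8 turn [ 0.1  0.2 10. ] shift [ -30.5 -198.9  -64. ] rows 1 3.18 cur [612.5 335.2  11. ] -180.0 open 0.39 F [-0.5  0.7  5.3]
```

Request:
send_rows([
  [0,0,0,0,0,-35,-1],
  [0,0,10,0,0,-30,-1],
  [0,0,0,-6,-40,0,-1],
  [0,0,0,-6,-40,0,-1],
  [0,0,0,-6,-40,0,-1],
  [0,0,0,-6,-40,0,-1],
  [0,0,0,-6.5,-39,0,-1],
  [0,0,0,0,0,0,-1],
  [0,0,0,0,0,0,-1],
])

```text
t: 12.92
tool_pos: [0.607, 0.1336, 0.0743]
ee_rot: [[-0.985, 0.174, 0.0], [0.174, 0.985, 0.0], [-0.0, 0.0, -1.0]]
ft_force: [-0.4, 1.1, -1.3]
opening: 0.392
grip_force: 59.8
```

```bash
python3 p.py 609 134 21 170
```

```text
t 12.93 turn [ 0.  0. -0.] shift [-1.9  0.8 53.3] rows 1 0.85 cur [607.  133.6  74.3] 170.0 open 0.39 F [-0.4  1.1 -1.3]
```

Request:
send_rows([
  [0,0,0,-1.5,0.5,30,-1],
  [0,0,0,0,0,18,-1],
  [0,0,0,0,0,5,-1],
  [0,0,0,0,0,0,-1],
  [0,0,0,0,0,0,-1],
  [0,0,0,0,0,0,0.15],
  [0,0,0,0,0,0,0.15],
  [0,0,0,0,0,0,0.15],
  [0,0,0,0,0,-20,0.15],
  [0,0,0,0,0,-40,0.5],
  [0,0,0,0,0,-30,1],
  [0,0,0,0,0,0,1],
])

```text
t: 14.42
tool_pos: [0.6106, 0.1338, 0.1144]
ee_rot: [[-0.985, 0.173, 0.006], [0.173, 0.985, 0.0], [-0.006, 0.001, -1.0]]
ft_force: [0.0, 0.3, -0.7]
opening: 1.001
grip_force: 0.0
```

```bash
python3 p.py 420 258.5 90 170
```

```text
t 14.43 turn [0.1 0.3 0. ] shift [209.4  89.7  24.4] rows 1 3.35 cur [610.6 133.8 114.4] 170.0 open 1.0 F [ 0.   0.3 -0.7]
```

Request:
send_rows([
  [0,0,0,42,18,0,1],
  [0,0,0,42,18,0,1],
  [0,0,0,42,18,0,1],
  [0,0,0,42,18,0,1],
  [0,0,0,41.5,17.5,10,1],
  [0,0,0,0,0,20,1],
  [0,0,0,0,0,0,1],
  [0,0,0,0,0,0,1],
])

```text
t: 15.42
tool_pos: [0.418, 0.2579, 0.0812]
ee_rot: [[-0.985, 0.174, -0.0], [0.174, 0.985, -0.0], [0.0, -0.0, -1.0]]
ft_force: [-0.8, -0.1, 0.7]
opening: 0.998
grip_force: 0.0
```

```bash
python3 p.py 420 258.8 15 170; python3 - <<'E'
from m import *
c=capture("top"); W=world(c); im=c["image"]; np.savez("t3.npz",W=W,im=im)
cv2.imwrite("pics/t3.png",cv2.resize(im[90:290,90:360],None,fx=2.9,fy=2.9))
k=pts(W,218,162,26,.026,.045,im); print("knob",len(k),circ(k),np.median(k[:,2]))
E
```

```text
t 15.43 turn [-0. -0. -0.] shift [-1.8  1.3 66.2] rows 1 1.06 cur [418.  257.9  81.2] 170.0 open 1.0 F [-0.8 -0.1  0.7]
knob 216 (array([607.1, 134.9]), 18.2) 0.03465185854054398
```

View pics/t3.png

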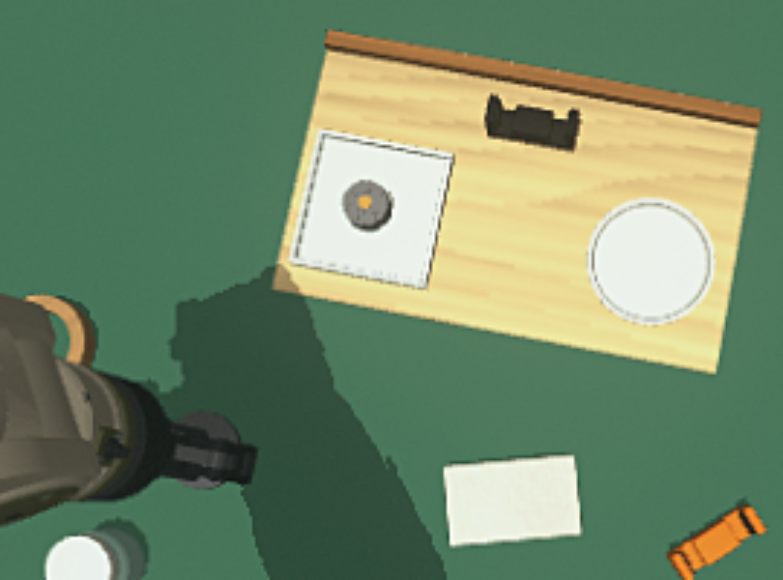

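The knob sits centred in the tray at crop (367,204), measured (607,135) against (608,134.5). The clamp is at (533,122) by the rail, and the gripper is over the foot at (210,450). Gripping the foot next.

Request:
send_rows([
  [0,0,0,-1.8,1.3,25,1],
  [0,0,0,0,0,25,1],
  [0,0,0,0,0,15.5,1],
  [0,0,0,0,0,0,1],
  [0,0,0,0,0,0,-1],
  [0,0,0,0,0,0,-1],
  [0,0,0,0,0,0,-1],
  [0,0,0,0,0,0,-1],
  [0,0,0,0,0,0,-1],
  [0,0,0,0,0,0,-1],
  [0,0,0,0,0,0,-1],
])

```text
t: 16.85
tool_pos: [0.42, 0.2593, 0.0164]
ee_rot: [[-0.985, 0.173, 0.001], [0.173, 0.985, 0.0], [-0.001, 0.001, -1.0]]
ft_force: [-0.2, -1.0, 5.8]
opening: 0.198
grip_force: 58.4
```

```bash
python3 p.py 569.5 -85 90 170
```

```text
t 16.85 turn [0.  0.1 0. ] shift [-207.  -313.1  -73.6] rows 1 5.01 cur [420.  259.3  16.4] 170.0 open 0.2 F [-0.2 -1.   5.8]
```

Request:
send_rows([
  [0,0,0,0,0,-35,-1],
  [0,0,0,0,0,-38.5,-1],
  [0,0,0,-26,-39,0,-1],
  [0,0,0,-26,-39,0,-1],
  [0,0,0,-26,-39,0,-1],
  [0,0,0,-26,-39,0,-1],
  [0,0,0,-26,-39,0,-1],
  [0,0,0,-26,-39,0,-1],
  [0,0,0,-26,-39,0,-1],
  [0,0,0,-25,-40,0,-1],
  [0,0,0,0,0,0,-1],
  [0,0,0,0,0,0,-1],
])

```text
t: 18.35
tool_pos: [0.5683, -0.0848, 0.0886]
ee_rot: [[-0.985, 0.174, -0.002], [0.174, 0.985, 0.001], [0.002, 0.0, -1.0]]
ft_force: [-1.3, 0.3, -0.8]
opening: 0.198
grip_force: 58.9
```

```bash
python3 p.py 569.3 -84.8 27 170
```

```text
t 18.35 turn [ 0.  -0.1 -0. ] shift [-0.9  0.2 61.6] rows 1 0.99 cur [568.3 -84.8  88.6] 170.0 open 0.2 F [-1.3  0.3 -0.8]
```

Request:
send_rows([
  [0,0,0,-0.9,0.2,30,-1],
  [0,0,0,0,0,25,-1],
  [0,0,0,0,0,6.5,-1],
  [0,0,0,0,0,0,-1],
  [0,0,0,0,0,0,-1],
  [0,0,0,0,0,0,0],
  [0,0,0,0,0,0,0],
  [0,0,0,0,0,0,0],
  [0,0,0,0,0,-20,0],
  [0,0,0,0,0,-40,0.5],
  [0,0,0,0,0,-30,1],
  [0,0,0,0,0,0,1],
])

```text
t: 19.85
tool_pos: [0.5722, -0.0857, 0.1206]
ee_rot: [[-0.985, 0.174, 0.006], [0.174, 0.985, -0.002], [-0.006, -0.001, -1.0]]
ft_force: [-0.4, 0.7, 0.2]
opening: 0.999
grip_force: 0.0
```

```bash
python3 p.py 605.7 -338.5 110 180
```

```text
t 19.85 turn [ -0.1   0.3 -10. ] shift [ -33.5 -252.8   10.6] rows 1 4.04 cur [572.2 -85.7 120.6] 170.0 open 1.0 F [-0.4  0.7  0.2]
```

Request:
send_rows([
  [0,0,-10,0,0,0,1],
  [0,0,0,-5.5,-42,0,1],
  [0,0,0,-5.5,-42,0,1],
  [0,0,0,-5.5,-42,0,1],
  [0,0,0,-5.5,-42,0,1],
  [0,0,0,-5.5,-42,0,1],
  [0,0,0,-5.5,-43,10,1],
  [0,0,0,0,0,35,1],
  [0,0,0,0,0,0,1],
  [0,0,0,0,0,0,1],
])

```text
t: 21.1
tool_pos: [0.603, -0.3374, 0.0726]
ee_rot: [[-1.0, -0.001, -0.001], [-0.001, 1.0, 0.001], [0.001, 0.001, -1.0]]
ft_force: [-0.1, -0.9, 0.1]
opening: 1.002
grip_force: 0.0
```

```bash
python3 p.py 605.7 -339 11 180; python3 - <<'E'
from m import *
c=capture("top"); W=world(c); im=c["image"]
k=pts(W,315,180,24,.038,.055,im); print("hub",len(k),circ(k),np.median(k[:,2]))
for z0,z1 in((.018,.055),(.035,.055)):
    k=pts(W,275,130,22,z0,z1,im); k=k[np.linalg.norm(k[:,:2]-[.673,.009],axis=1)<.045]; print("clamp",len(k),rect(k))
E
```

```text
t 21.1 turn [ 0.  -0.1  0. ] shift [-2.7 -1.6 61.6] rows 1 0.99 cur [ 603.  -337.4   72.6] -180.0 open 1.0 F [-0.1 -0.9  0.1]
hub 71 (array([568.3, -84.8]), 10.0) 0.04403210416432868
clamp 398 (array([689.,   5.]), array([70.4, 56.9]), 79.4)
clamp 141 (array([671.9,   8.2]), array([70.4, 22.1]), 79.3)
```

Foot, clamp and knob measure well placed. Gripping the handle.

Request:
send_rows([
  [0,0,0,-2.7,-1.5,25,1],
  [0,0,0,0,0,25,1],
  [0,0,0,0,0,11,1],
  [0,0,0,0,0,0,1],
  [0,0,0,0,0,0,-1],
  [0,0,0,0,0,0,-1],
  [0,0,0,0,0,0,-1],
  [0,0,0,0,0,0,-1],
  [0,0,0,0,0,0,-1],
  [0,0,0,0,0,0,-1],
])

```text
t: 22.4
tool_pos: [0.6065, -0.34, 0.0128]
ee_rot: [[-1.0, -0.0, 0.001], [-0.0, 1.0, -0.001], [-0.001, -0.001, -1.0]]
ft_force: [0.6, -0.5, 5.6]
opening: 0.335
grip_force: 60.7
```

```bash
python3 p.py 588.3 24.7 110 169.7
```

```text
t 22.4 turn [-0.1  0.1 10.3] shift [ 83.2 355.6 -97.2] rows 1 5.69 cur [ 606.5 -340.    12.8] -180.0 open 0.33 F [ 0.6 -0.5  5.6]
```

Request:
send_rows([
  [0,0,0,0,0,-35,-1],
  [0,0,0,0,0,-35,-1],
  [0,0,10.3,0,0,-27,-1],
  [0,0,0,10,44.5,0,-1],
  [0,0,0,10,44.5,0,-1],
  [0,0,0,10,44.5,0,-1],
  [0,0,0,10,44.5,0,-1],
  [0,0,0,11,44.5,0,-1],
  [0,0,0,11,44.5,0,-1],
  [0,0,0,10.5,44.5,0,-1],
  [0,0,0,10.5,44,0,-1],
  [0,0,0,0,0,0,-1],
])

```text
t: 23.9
tool_pos: [0.5866, 0.0282, 0.1082]
ee_rot: [[-0.985, 0.174, -0.002], [0.174, 0.985, 0.001], [0.002, 0.0, -1.0]]
ft_force: [-0.7, -0.3, -1.3]
opening: 0.334
grip_force: 60.0
```

Request:
send_rows([
  [0,0,0,0,0,30,-1],
  [0,0,0,0,0,20,-1],
  [0,0,0,0,0,0,-1],
  [0,0,0,0,0,0,-1],
])

```text
t: 24.4
tool_pos: [0.5881, 0.0244, 0.0592]
ee_rot: [[-0.984, 0.179, 0.0], [0.179, 0.984, -0.0], [-0.001, -0.0, -1.0]]
ft_force: [0.8, 0.1, -0.3]
opening: 0.33
grip_force: 60.0
```

```bash
python3 p.py 588.5 24.7 19 169.7
```

```text
t 24.4 turn [-0.  0. -0.] shift [-0.3  0.3 40.2] rows 1 0.64 cur [588.1  24.4  59.2] 169.7 open 0.33 F [ 0.8  0.1 -0.3]
```

Request:
send_rows([
  [0,0,0,-0.3,0.3,22,-1],
  [0,0,0,0,0,14,-1],
  [0,0,0,0,0,4,-1],
  [0,0,0,0,0,0,-1],
  [0,0,0,0,0,0,-1],
  [0,0,0,0,0,0,0.1],
  [0,0,0,0,0,0,0.1],
  [0,0,0,0,0,0,0.1],
  [0,0,0,0,0,-20,0.1],
  [0,0,0,0,0,-40,0.5],
  [0,0,0,0,0,-40,1],
  [0,0,0,0,0,0,1],
])

```text
t: 25.9
tool_pos: [0.5908, 0.0251, 0.1226]
ee_rot: [[-0.984, 0.178, 0.007], [0.178, 0.984, -0.001], [-0.007, 0.001, -1.0]]
ft_force: [-0.1, 0.7, 0.5]
opening: 1.001
grip_force: 0.0
```

```bash
python3 p.py 507 -377.2 100 170
```

```text
t 25.9 turn [ 0.   0.4 -0.3] shift [  12.7 -410.7   22.6] rows 1 6.57 cur [590.8  25.1 122.6] 169.7 open 1.0 F [-0.1  0.7  0.5]
```

Request:
send_rows([
  [0,0,0,1.5,-45.5,0,1],
  [0,0,0,1.5,-45.5,0,1],
  [0,0,0,1.5,-45.5,0,1],
  [0,0,0,1.5,-45.5,0,1],
  [0,0,0,1.5,-45.5,0,1],
  [0,0,0,1.5,-45.5,0,1],
  [0,0,0,1.5,-45.5,0,1],
  [0,0,0,1.5,-45.5,0,1],
  [0,0,0,0.5,-47,10,1],
  [0,0,0,0,0,40,1],
  [0,0,0,0,0,0,1],
  [0,0,0,0,0,0,1],
])

```text
t: 27.4
tool_pos: [0.5024, -0.3763, 0.0689]
ee_rot: [[-0.984, 0.178, -0.001], [0.178, 0.984, 0.001], [0.001, 0.001, -1.0]]
ft_force: [0.0, -0.8, 0.2]
opening: 0.999
grip_force: 0.0
```

```bash
python3 p.py 507 -377.2 4 170; python3 - <<'E'
from m import *
c=capture("top"); W=world(c); im=c["image"]; cv2.imwrite("pics/t4.png",cv2.resize(im[90:270,180:500],None,fx=2.5,fy=2.5))
k=W[100:200,230:300].reshape(-1,3); k=k[(k[:,2]>.027)&(k[:,2]<.045)&(np.abs(k[:,:2]-[.588,.025]).max(1)<.06)]; k=k[(k[:,:2]-[.588,.025])@[.984,-.179]<.062]; print("handle",len(k),rect(k),np.median(k[:,2]))
E
```

```text
t 27.4 turn [ 0.  -0.  -0.3] shift [-4.7 -0.1 64.9] rows 1 1.04 cur [ 502.4 -376.3   68.9] 169.7 open 1.0 F [ 0.  -0.8  0.2]
handle 590 (array([587.8,  25.2]), array([ 30.9, 100.5]), 79.9) 0.03392984445091268
```

View pics/t4.png

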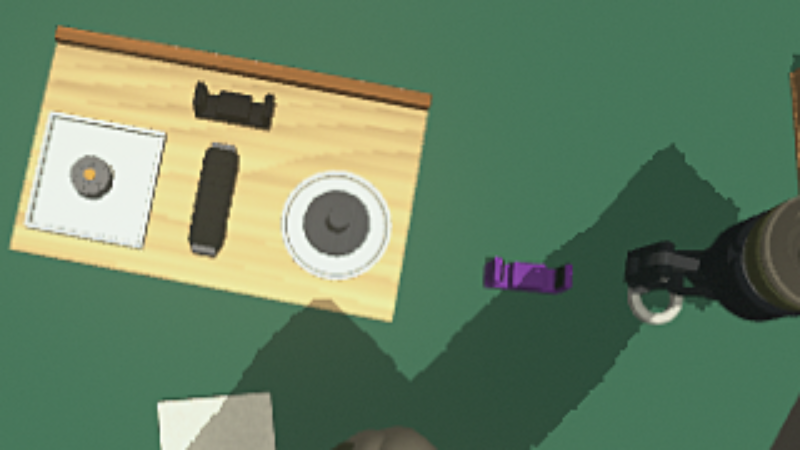

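The handle (214,200), foot (337,222), knob (92,176) and clamp (234,106) are all in place in this view, and the gripper is above the collar (655,300). Gripping the collar low.

Request:
send_rows([
  [0,0,0,-4.7,0,25,1],
  [0,0,0,0,0,25,1],
  [0,0,0,0,0,18,1],
  [0,0,0,0,0,0,1],
  [0,0,0,0,0,0,-1],
  [0,0,0,0,0,0,-1],
  [0,0,0,0,0,0,-1],
  [0,0,0,0,0,0,-1],
  [0,0,0,0,0,0,-1],
])

```text
t: 28.58
tool_pos: [0.5079, -0.3785, 0.0027]
ee_rot: [[-0.984, 0.179, 0.002], [0.179, 0.984, -0.002], [-0.003, -0.001, -1.0]]
ft_force: [-0.1, 0.4, 5.2]
opening: 0.546
grip_force: 61.3
```

Request:
send_rows([
  [0,0,0,0,0,-20,-1],
  [0,0,0,0,0,-40,-1],
  [0,0,0,0,0,-40,-1],
  [0,0,0,0,0,0,-1],
])

```text
t: 29.08
tool_pos: [0.5093, -0.3799, 0.1057]
ee_rot: [[-0.984, 0.179, 0.006], [0.179, 0.984, -0.006], [-0.007, -0.005, -1.0]]
ft_force: [-0.0, -0.5, -0.8]
opening: 0.549
grip_force: 61.8
```

```bash
python3 p.py 568.5 -84.8 100 170; python3 - <<'E'
from m import *
c=capture("side"); im=c["image"]; cv2.imwrite("pics/s4.png",cv2.resize(im[50:230,200:380],None,fx=3.3,fy=3.3))
E
```

```text
t 29.07 turn [-0.3  0.4 -0.3] shift [ -7.  300.9   5.7] rows 1 4.81 cur [ 509.3 -379.9  105.7] 169.7 open 0.55 F [-0.  -0.5 -0.8]
```

View pics/s4.png

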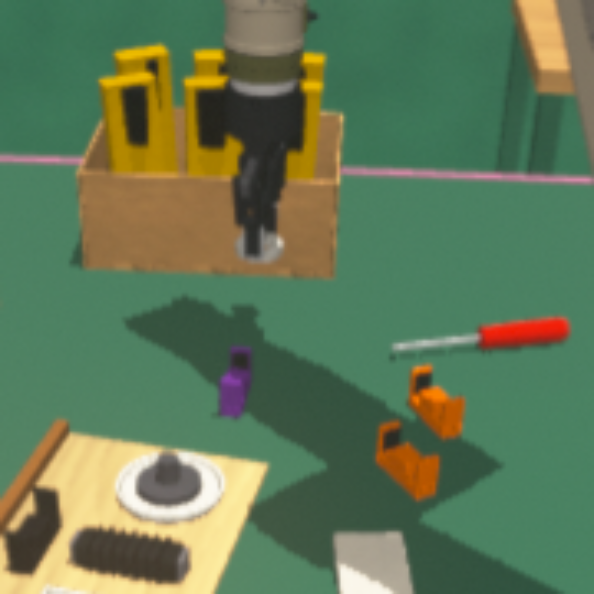

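The collar is held level at crop (260,245). Carry it over the hub.

Request:
send_rows([
  [0,0,0,-1,43,0,-1],
  [0,0,0,-1,43,0,-1],
  [0,0,0,-1,43,0,-1],
  [0,0,0,-1,43,0,-1],
  [0,0,0,-1,43,0,-1],
  [0,0,0,-1,43,0,-1],
  [0,0,0,-1,43,0,-1],
  [0,0,0,0,0,20,-1],
  [0,0,0,0,0,0,-1],
  [0,0,0,0,0,0,-1],
])

```text
t: 30.38
tool_pos: [0.5673, -0.0831, 0.0805]
ee_rot: [[-0.984, 0.179, -0.001], [0.179, 0.984, 0.0], [0.001, -0.0, -1.0]]
ft_force: [-0.1, -0.6, -1.0]
opening: 0.544
grip_force: 61.8
```

```bash
python3 p.py 568.5 -84.8 24 170; python3 - <<'E'
from m import *
c=capture("side"); im=c["image"]; cv2.imwrite("pics/s5.png",cv2.resize(im[130:230,200:300],None,fx=5,fy=5))
E
```

```text
t 30.38 turn [-0.  -0.1 -0.3] shift [-1.5 -1.4 56.5] rows 1 0.9 cur [567.3 -83.1  80.5] 169.7 open 0.54 F [-0.1 -0.6 -1. ]
```

View pics/s5.png

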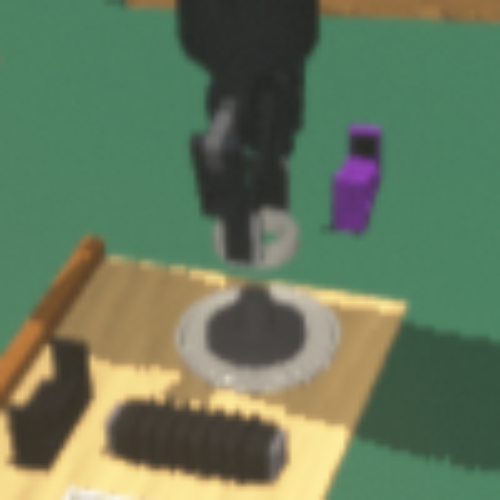

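The collar (257,240) hangs right over the hub (255,295). Lower and release.

Request:
send_rows([
  [0,0,0,-1.5,-1.5,20,-1],
  [0,0,0,0,0,0,-1],
  [0,0,0,0,0,12,-1],
  [0,0,0,0,0,12,-1],
  [0,0,0,0,0,8,-1],
  [0,0,0,0,0,4,-1],
  [0,0,0,0,0,0,-1],
  [0,0,0,0,0,0,-1],
])

```text
t: 31.42
tool_pos: [0.5692, -0.0846, 0.025]
ee_rot: [[-0.984, 0.178, 0.001], [0.178, 0.984, -0.0], [-0.001, -0.0, -1.0]]
ft_force: [0.0, -1.0, -1.1]
opening: 0.548
grip_force: 61.8
```

```bash
python3 p.py 568.5 -84.8 23 170
```

```text
t 31.43 turn [-0.   0.  -0.3] shift [ 0.6 -0.3  2. ] rows 1 0.03 cur [569.2 -84.6  25. ] 169.7 open 0.55 F [ 0.  -1.  -1.1]
```

Request:
send_rows([
  [0,0,0,0,0,1.5,-1],
  [0,0,0,0,0,0,0.55],
  [0,0,0,0,0,0,0.55],
  [0,0,0,0,0,0,0.55],
  [0,0,0,0,0,-20,0.55],
  [0,0,0,0,0,-40,1],
  [0,0,0,0,0,-45,1],
  [0,0,0,60,0,-10,1],
  [0,0,0,50,-40,0,1],
  [0,0,0,40,-40,0,1],
  [0,0,0,0,-40,0,1],
  [0,0,0,0,0,0,1],
])

```text
t: 32.92
tool_pos: [0.4009, -0.1773, 0.1388]
ee_rot: [[-0.983, 0.183, 0.002], [0.183, 0.983, -0.001], [-0.002, -0.001, -1.0]]
ft_force: [0.2, 0.2, -0.0]
opening: 0.998
grip_force: 0.0
```

```bash
python3 - <<'E'
from m import *
print(state()["tool_pos"])
c=capture("top"); W=world(c); im=c["image"]; cv2.imwrite("pics/t6.png",cv2.resize(im[90:230,170:370],None,fx=4,fy=4))
S=W[150:215,285:350].reshape(-1,3); S=S[~np.isnan(S[:,0])]
k=S[(S[:,2]>.038)&(S[:,2]<.06)]; print("hub",circ(k),np.median(k[:,2]))
k=S[(S[:,2]>.0265)&(S[:,2]<.037)&(np.linalg.norm(S[:,:2]-[.5685,-.085],axis=1)>.013)]; print("collar",circ(k),rect(k),np.percentile(k[:,2],[5,50,95]))
k=pts(W,103,208,24,.017,.04,im); print("tape",circ(k))
E
```

```text
[ 0.40094449 -0.17727897  0.13877151]
hub (array([568.1, -85. ]), 10.3) 0.04442788492320349
collar (array([568.2, -84.4]), 25.3) (array([567.3, -85. ]), array([47.3, 48.9]), 1.6) [0.02932203 0.03187036 0.03466156]
tape (array([499.4, 388.6]), 38.1)
```

View pics/t6.png

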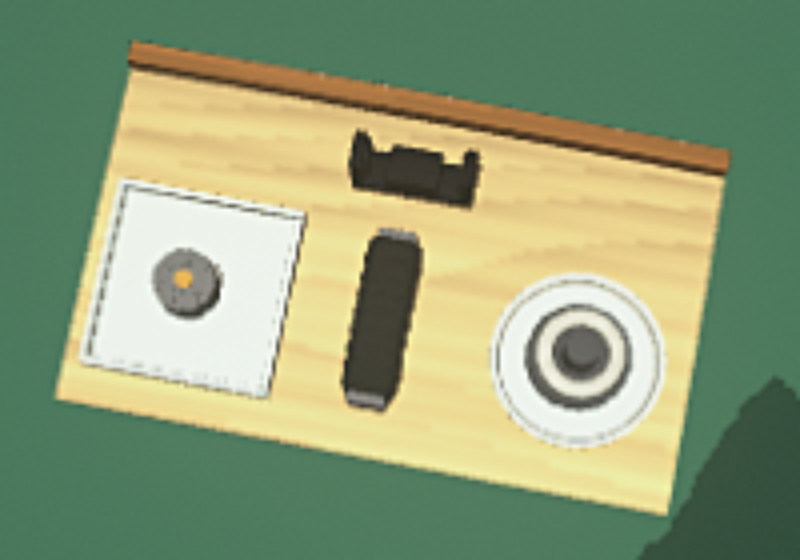

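The collar lies concentric on the foot at (578,352), and the knob, handle and clamp are in place. The tape has not moved. Handing in.

```bash
python3 -c "
from workcell import bot
print(bot.finish_job())"
```

```text
the job is handed in; nothing more can be done
None
```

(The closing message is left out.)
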